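Clamp a stone die with the over-centre cam wheel

TASK

Pick up the stone die and set it upright into the pocket of the aluminium model holder, down on the pocket floor between the two jaws, without ramming it. Then turn the holder's flywheel clockwise by its crank knob until you feel the resistance rise, peak and give way, stop just past that peak so that the wheel stays there by itself with the jaw holding the die tight, and let go. Leave the other things on the bench where they are.

Things in the scene. Friction and masses are not known exactly. Their poses are not given: they have to be found in the camera images.
- holder: aluminium model holder fixed to the bench: plate 205 x 110 x 12 mm, square body 104 x 104 mm, 56 mm high, with the flywheel on top; a small toggle clamp (up to 34 mm high) at each long side. Origin: on the bench under the wheel's vertical axis; z up, x from the axis to the die pocket. The plate reaches 75 mm behind and 130 mm in front of the axis.
- seat (a point): middle of the die pocket's floor, 16 mm above the bench, 86.5 mm along the holder's x from the wheel axis; axes as the holder's. Open, the pocket is 29 mm wide along x between the moving jaw (nearer the wheel) and the fixed jaw. Jaws: 24 mm wide along y, about 20 mm above the floor, flared outwards above that to 33 mm. Open at both sides along y.
- jaw: steel moving jaw on a stiff spring (2.6 N/mm), pushed along the holder's x by the wheel's cam; origin on the bench, on the wheel axis while fully open. It travels about 5 mm, bears on the die and pushes it against the fixed jaw; then it stands still while its spring is compressed: about 20 N at the cam's crest, 16 N in the notch.
- die: greyish stone die, 50 g (varies): block 24 mm along its x, 30 mm along its y, 28 mm tall, with an 11 mm high, 14 mm thick round tooth stump on top (39 mm overall). Origin: centre of the underside, z up. It goes into the pocket with its 24 mm width (its x, either way round) along the holder's x; its 30 mm width does not fit between the jaws.
- wheel: steel flywheel, disc 104 mm across, 58 to 70 mm above the bench, turning about the vertical axis through the holder's origin (its own origin is there too, on the bench). Clockwise seen from above clamps. The knob's place relative to the cam inside differs each time and cannot be seen: the crest lies 0.8 to 2.6 rad clockwise of the start. Stops lie well before and beyond.
- knob_mid (a point): middle of the black crank knob, an upright cylinder 15 mm across that spins freely on its pin, 42 mm from the wheel axis; the knob stands from 71 to 100 mm above the bench, this point is at 86 mm.
- axis (a point): point on the wheel's axis, 70 mm up. Feel of the wheel with a die in the pocket: light (under 3 N at the knob), then within 0.5 rad the load rises to 6 to 9 N, falls to nothing at the crest, and the wheel pulls itself on into a rest notch 0.25 rad past it. Another 0.25 rad on is a second equal crest, past which the clamp opens again. Let go before the first crest it springs back.
- bed: floor of the die pocket, an aluminium pad 34 mm along the holder's x and 30 mm along y, top 16 mm above the bench; fixed on the holder; its origin coincides with the holder's.
There are look-alikes about, which are no part of the job. What is shaped like the holder but blue or green is not meant.

How it is judged:
By the outcome, as a careful person would: the job done as asked, in the order asked, and still so for the second after the job is handed in, with the robot touching nothing.
It also fails if it takes over 72 s, if anything falls off the work surface, if the arm or the gripper's body presses on something with over 40 N, if the wrist force passes 120 N, or if a joint passes its speed limit or range.

ROBOT

A 6-joint arm with a two-finger parallel gripper is mounted at the origin on the work surface. World frame = base frame: x ahead of the robot, y to its left, z up, the work surface at z = 0. Lengths are in m, angles in degrees, forces in N, time in s.
With the tool pointing down it reaches from about 0.375 to 0.975 m from the base axis. Payload 3.8 kg.
Tool frame: the origin (TCP) lies between the finger pads; the fingertips stand 22 mm ahead of it and the grasp point (between the pads) lies 3 mm ahead of it (env.tips_ahead is the distance from the TCP to the fingertips, in m); z points along the fingers, y is the direction in which the jaws open and shut (so a half turn about z gives the same grasp; the last joint's range is limited). The gripper opens to 85 mm and grips with 20 to 120 N. Pads are 22 mm wide; open, the fingers measure 114 mm over their backs; the gripper's body (76 mm by 85 mm) begins 54 mm behind the grasp point. The pads swing forward as they close: fully open they stand 13 mm farther back than shut.
Start: joints at [70.021, 15.12, 91.902, -0, 72.978, -2.114], TCP at [0.207, 0.642, 0.253] pointing down, gripper open.
Joint ranges: [-150.88, 150.88], [-54.13, 125.18], [17.81, 147.31], [-75.09, 255.09], [0, 152.58], [-146.25, 146.25]. Speed limits (degrees/s): [147.25, 147.25, 180, 180, 180, 180].

INTERFACE

Orientations are given as a 3x3 rotation matrix whose columns are the frame's x, y, z axes.
In Python, from station import env gives the robot as it stands. The module is installed in compiled form; this text tells all that it offers.
- The arm moves only by the shell command python3 -m creep 'ROWS' [FORCE]. ROWS is JSON, a list of rows, each a list of 7 numbers: the shift along the tool's x, y, z normalised to -1 to 1, where 1 is 0.3 m, then the turn, a rotation vector about the tool's x, y, z normalised to -1 to 1, where 1 is pi/4 rad, then the gripper's target within -1 to 1 (fully open at 1, half-way at 0, shut at -1). In form: [[x, y, z, wx, wy, wz, hand], ...]. A call has 1 to 20 rows; each row is the pose to reach, as a shift and turn from the pose commanded when the call began, along the tool's axes at that moment; what a row does not reach only later rows make up. A row lasts 1/8 s, in which the tool goes at most 62.5 mm and 10.7 degrees, less where a joint would pass 70% of its speed; a pose out of reach is approached as far as the arm can. A call with a number of a shift or a turn outside -1 to 1 is refused whole. A call with a gripper value outside its range is refused whole. The fingers move at their own pace and stop on an object; FORCE is the grip in N (left out, the last holds). Time passes only in rows, so rows that repeat a pose let the fingers close. It gives the time, the measured TCP pose, the force and the opening at its end, in the units of the state.
- env.get_obs(): the state, without advancing time (a new reading comes with each control period).
- env.snapshot(name): name is "side" or "top" or "wrist"; returns a dict with "image" (400x640x3 uint8, blue, green, red), "fov_y" (degrees; the focal length in pixels is half the picture's height over the tangent of half this angle, whatever the lens; pixels are square), "cx", "cy" (the principal point, pixels), "dist" ([k1, k2, p1, p2, k3] as OpenCV has them; the pictures are not rectified), "world_to_cam" (4x4, takes a point from world to camera coordinates); the wrist camera has in their place "tool_from_camera" (4x4, takes a point from camera to tool coordinates, whose origin is the TCP and whose axes are the flange's). Camera axes: x right, y down, z forward; pixel columns grow to the right and rows downward; lengths in m; the calibration is good to about 2 mm. A picture is of the moment at which its call begins: read the wrist's pose just before it. There is no depth.
- env.finish_job(): hands the job in, once; it reports no verdict.
The state is a dict: "time_s": time; "joints": joint angles; "qvel": joint speeds; "joint_torque": joint torques, N m; "eef_pos": TCP position; "tool_rot": TCP orientation; "ft_force": force on the tool from outside, world axes, zero at the start; "wrist_torque": the same for the moment, N m; "finger_gap": opening from 0.0 (shut) to 1.0 (fully open).
Only numpy, scipy, OpenCV 4.12 (cv2) and the standard library are available. Lean on these libraries where they do the work, as an engineer would, in place of code of your own. Each camera call takes 0.05 s, during which the arm holds its last target.

## Working session

There is one attempt and no reset: what is moved stays moved. The work goes in short steps, Python scripts to look and compute and a shell command to move; the robot and the scene stay as the last step left them, time stands still between calls to the robot, and variables do not carry over. Pictures are saved under pics/ and viewed, and the job is handed in when it is done.

```bash
mkdir -p pics; cat > h.py <<'E'
import numpy as np, cv2
from station import env
def snap(n,f):
    o=env.get_obs(); s=env.snapshot(n); cv2.imwrite('pics/'+f+'.png',s['image']); 
    np.save('pics/'+f+'.npy',dict(s=s,o=o),allow_pickle=True); return s,o
def load(f):
    d=np.load('pics/'+f+'.npy',allow_pickle=True).item(); return d['s'],d['o']
def cam(s,o):
    h=s['image'].shape[0]; f=h/2/np.tan(np.radians(s['fov_y'])/2)
    K=np.array([[f,0,s['cx']],[0,f,s['cy']],[0,0,1.]])
    if 'world_to_cam' in s: T=np.linalg.inv(np.array(s['world_to_cam']))
    else:
        W=np.eye(4); W[:3,:3]=np.array(o['tool_rot']); W[:3,3]=o['eef_pos']; T=W@np.array(s['tool_from_camera'])
    return K,np.array(s['dist'],float),T
def ray(f,px):
    s,o=load(f); K,D,T=cam(s,o)
    u=cv2.undistortPoints(np.array(px,float).reshape(-1,1,2),K,D).reshape(-1,2)
    d=np.c_[u,np.ones(len(u))]@T[:3,:3].T
    return T[:3,3],d
def onz(f,px,z):
    c,d=ray(f,px); t=(z-c[2])/d[:,2]; return c+t[:,None]*d
def proj(f,P):
    s,o=load(f); K,D,T=cam(s,o); C=np.linalg.inv(T)
    return cv2.projectPoints(np.array(P,float).reshape(-1,1,3),cv2.Rodrigues(C[:3,:3])[0],C[:3,3],K,D)[0].reshape(-1,2)
E
python3 - <<'E'
from h import *
for n in('side','top','wrist'):
    s,o=snap(n,n+'0'); print(n,s['fov_y'],s['dist'])
print(o)
E
```

```text
side 56.91668936845399 [0.01635799 0.         0.         0.         0.        ]
top 42.97728272089435 [-0.03576189  0.          0.          0.          0.        ]
wrist 60.644427454325104 [-0.04442181  0.          0.          0.          0.        ]
{'time_s': 0.1, 'joints': array([ 7.00211203e+01,  1.51674021e+01,  9.19754934e+01,  1.29209429e-03,
        7.29774452e+01, -2.11291718e+00]), 'qvel': array([-0.08371697, -0.19187906, -0.15173499, -0.0608886 ,  0.03959061,
        0.00317471]), 'joint_torque': array([ 8.85515219e-04, -5.16711080e+01, -3.68593204e+01, -2.68682919e-05,
        6.33650052e-03,  1.82265893e-05]), 'eef_pos': array([0.20684865, 0.64186156, 0.25203692]), 'tool_rot': array([[-9.51774757e-01,  3.06796784e-01, -7.37896691e-04],
       [ 3.06797655e-01,  9.51772731e-01, -1.96657126e-03],
       [ 9.89722097e-05, -2.09811786e-03, -9.99997794e-01]]), 'ft_force': array([-0.23625206,  0.34822963,  0.23455445]), 'wrist_torque': array([0.01031196, 0.02026125, 0.02294974]), 'finger_gap': 1.0006633481308516}
```

View pics/side0.png

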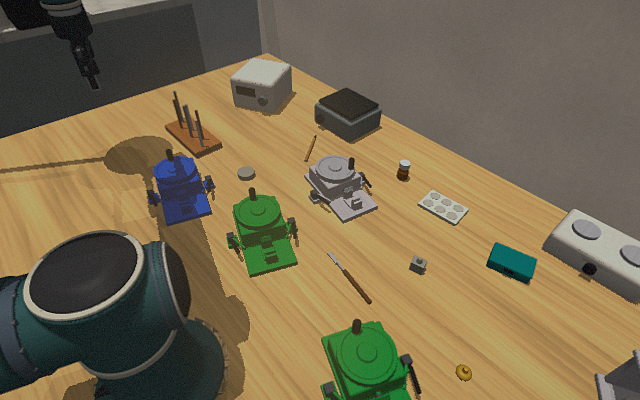

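View pics/top0.png

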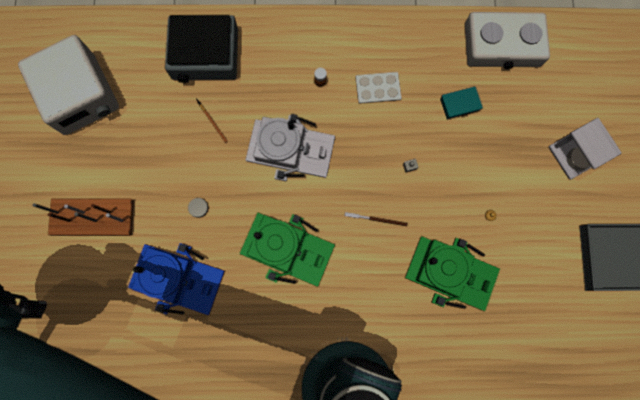

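View pics/wrist0.png

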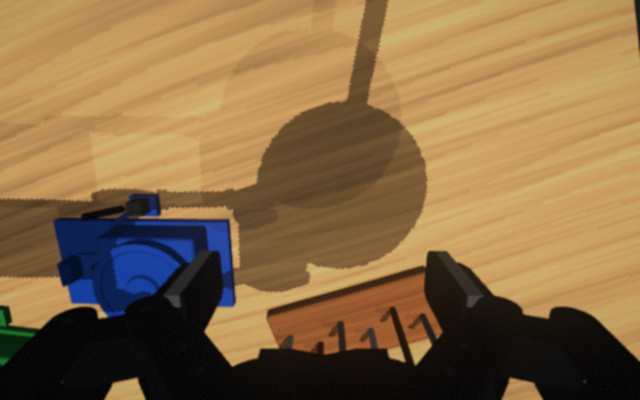

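```bash
python3 - <<'E'
from h import *
t=cv2.imread('pics/top0.png'); s=cv2.imread('pics/side0.png')
a=cv2.resize(t[100:195,230:350],(480,380),interpolation=cv2.INTER_CUBIC)
b=cv2.resize(t[145:185,390:430],(300,300),interpolation=cv2.INTER_CUBIC)
c=np.zeros((600,800,3),np.uint8); c[:380,:480]=a; c[:300,490:790]=b
d=cv2.resize(s[245:285,400:440],(220,220),interpolation=cv2.INTER_CUBIC); c[380:600,:220]=d
d=cv2.resize(t[115:185,545:625],(240,210),interpolation=cv2.INTER_CUBIC); c[385:595,230:470]=d
d=cv2.resize(s[145:225,300:380],(290,290),interpolation=cv2.INTER_CUBIC); c[305:595,490:780]=d
cv2.imwrite('pics/crop0.png',c)
print(onz('top0',[(411,165),(285,140),(585,148),(293,121),(350,380)],0.03))
print(onz('side0',[(419,265),(357,202)],0.03))
E
```

```text
[[ 0.52301356 -0.16096544  0.03      ]
 [ 0.58557262  0.14667041  0.03      ]
 [ 0.56788663 -0.5981626   0.03      ]
 [ 0.63435581  0.12737394  0.03      ]
 [ 0.02126118 -0.00554512  0.03      ]]
[[ 0.51782288 -0.16816942  0.03      ]
 [ 0.55848345  0.05714822  0.03      ]]
```

View pics/crop0.png

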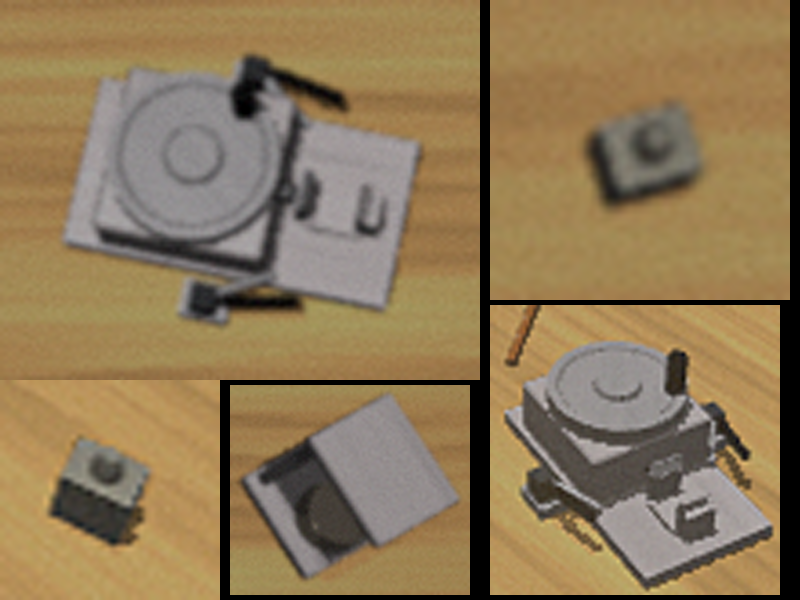

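```bash
cat >> h.py <<'E'
def goto(p,x=None):
    """print rows units to reach pos p (world) with tool x axis heading x (deg, tool straight down)"""
    o=env.get_obs(); R=np.array(o['tool_rot']); d=R.T@(np.array(p)-o['eef_pos'])/0.3
    if x is None: w=np.zeros(3)
    else:
        c,s=np.cos(np.radians(x)),np.sin(np.radians(x)); X=np.array([c,s,0]);Z=np.array([0,0,-1.]);Y=np.cross(Z,X)
        w=cv2.Rodrigues(R.T@np.c_[X,Y,Z])[0].ravel()/(np.pi/4)
    hx=np.degrees(np.arctan2(R[1,0],R[0,0]))
    print('pos',np.round(o['eef_pos'],4),'hdg',round(hx,2),'shift',np.round(d,4),'turn',np.round(w,4),'F',np.round(o['ft_force'],2),'gap',round(o['finger_gap'],3),'t',o['time_s'])
E
python3 - <<'E'
from h import *
s,o=load('wrist0'); print(np.round(s['tool_from_camera'],4)); print(onz('wrist0',[(320,200),(20,20),(620,200)],0.0))
goto([0.50,0.02,0.38])
# die and holder px refined from top
print('wheel',onz('top0',[(278.2,138.7)],0.07),'pocket',onz('top0',[(315,153)],0.03))
E
```

```text
[[-1.000e-04 -9.638e-01 -2.667e-01  6.610e-02]
 [ 1.000e+00  2.000e-04 -9.000e-04  9.000e-04]
 [ 9.000e-04 -2.667e-01  9.638e-01 -1.201e-01]
 [ 0.000e+00  0.000e+00  0.000e+00  1.000e+00]]
[[ 0.24327067  0.62644488  0.        ]
 [-0.03637312  0.39005463  0.        ]
 [ 0.35075622  0.96049274  0.        ]]
pos [0.2069 0.6419 0.2522] hdg 162.14 shift [-1.5659 -1.6742 -0.4231] turn [0. 0. 0.] F [ 0.48  0.21 -0.31] gap 1.001 t 0.15
wheel [[0.57666559 0.16086041 0.07      ]] pocket [[0.55272793 0.07314042 0.03      ]]
```

```bash
python3 - <<'E'
from h import *
goto([0.38,0.36,0.26],118.5)
E
```

```text
pos [0.2069 0.6419 0.2522] hdg 162.14 shift [-0.8375 -0.7175 -0.0248] turn [-2.200e-03  8.000e-04  9.697e-01] F [ 0.48  0.21 -0.31] gap 1.001 t 0.15
```

```bash
python3 -m creep '[[-0.84,-0.72,-0.025,0,0,0.97,1],[-0.84,-0.72,-0.025,0,0,0.97,1],[-0.84,-0.72,-0.025,0,0,0.97,1],[-0.84,-0.72,-0.025,0,0,0.97,1],[-0.84,-0.72,-0.025,0,0,0.97,1],[-0.84,-0.72,-0.025,0,0,0.97,1]]'
python3 - <<'E'
from h import *
goto([0.555,0.08,0.26],75)
E
```

```text
time_s: 0.9
eef_pos: [0.3818, 0.3567, 0.2607]
tool_rot: [[-0.474, 0.881, 0.0], [0.881, 0.474, -0.001], [-0.001, -0.0, -1.0]]
ft_force: [0.6, 0.5, 0.3]
finger_gap: 1.0
pos [0.3818 0.3567 0.2607] hdg 118.29 shift [-1.0859  0.0711  0.003 ] turn [1.00e-04 9.00e-04 9.62e-01] F [0.64 0.47 0.3 ] gap 1.0 t 0.9
```

```bash
python3 -m creep '[[-1,0.07,0,0,0,0.96,1],[-1,0.07,0,0,0,0.96,1],[-1,0.07,0,0,0,0.96,1],[-1,0.07,0,0,0,0.96,1],[-1,0.07,0,0,0,0.96,1],[-1,0.07,0,0,0,0.96,1]]'
python3 - <<'E'
from h import *
snap('wrist','w1'); goto([0.52,-0.20,0.26],75)
E
```

```text
time_s: 1.65
eef_pos: [0.5437, 0.1037, 0.2604]
tool_rot: [[0.258, 0.966, -0.0], [0.966, -0.258, -0.0], [-0.0, -0.0, -1.0]]
ft_force: [-0.5, 0.2, -0.1]
finger_gap: 1.002
pos [0.5426 0.1052 0.2603] hdg 75.14 shift [-1.0027e+00  1.8800e-01  5.0000e-04] turn [-0.0015 -0.0004  0.0031] F [-0.69 -0.15  0.16] gap 1.0 t 1.7
```

View pics/w1.png

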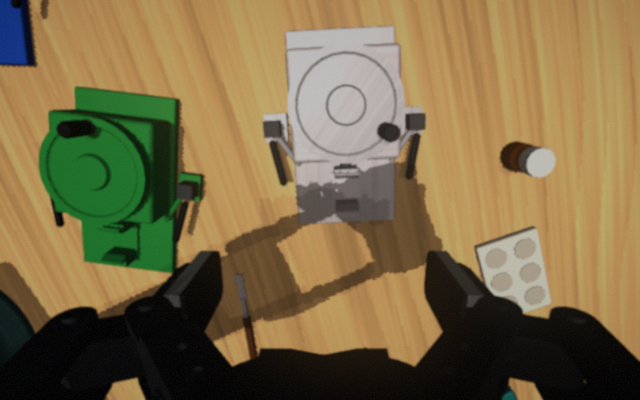

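```bash
python3 - <<'E'
from h import *
t=cv2.imread('pics/w1.png')
cv2.imwrite('pics/w1c.png',cv2.resize(t[15:235,255:435],None,fx=2.7,fy=2.7,interpolation=cv2.INTER_CUBIC))
E
```

```text
(no output)
```

View pics/w1c.png

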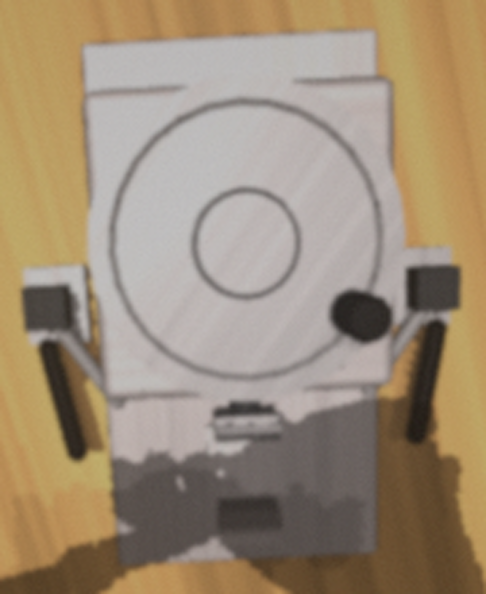

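```bash
python3 - <<'E'
from h import *
f=lambda p:np.array(p)/2.7+[255,15]-0.3
w=onz('w1',[f((246.5,239))],0.07); print('axis',w)
t=onz('top0',[(278.2,138.7)],0.07);print('top axis',t)
c=onz('w1',[f(p) for p in [(83,45),(376,31),(120,566),(377,552)]],0.012)
print(c, [np.linalg.norm(c[i]-c[j]) for i,j in((0,1),(2,3),(0,2),(1,3))])
b=(c[0]+c[1])/2; fr=(c[2]+c[3])/2; u=(fr-b)[:2]; u/=np.linalg.norm(u); print('hdg',np.degrees(np.arctan2(u[1],u[0])),'axis from plate',b[:2]+0.075*u, fr[:2]-0.13*u)
u2=(c[3]-c[1]);print(np.degrees(np.arctan2(u2[1],u2[0])));u2=(c[2]-c[0]);print(np.degrees(np.arctan2(u2[1],u2[0])))
u2=(c[1]-c[0]);print(np.degrees(np.arctan2(u2[1],u2[0]))-90);u2=(c[3]-c[2]);print(np.degrees(np.arctan2(u2[1],u2[0]))-90)
print('grooves pts',onz('w1',[f((111,239)),f((382,239)),f((246.5,98)),f((246.5,379))],.07))
k=onz('w1',[f((352,311))],0.1)
print('knob top?',k)
print('jaws', onz('w1',[f((215,432)),f((283,428)),f((215,500)),f((280,498))],0.036))
E
```

```text
axis [[0.58212918 0.16409182 0.07      ]]
top axis [[0.57666559 0.16086041 0.07      ]]
[[0.5444691  0.24617676 0.012     ]
 [0.64997086 0.22321662 0.012     ]
 [0.50174635 0.04711544 0.012     ]
 [0.60830196 0.02509068 0.012     ]] [np.float64(0.10797124106147477), np.float64(0.10880803552093044), np.float64(0.2035943144182243), np.float64(0.20246032963289484)]
hdg -101.99543163194876 axis from plate [0.58163246 0.16133438] [0.58204253 0.1632644 ]
-101.87707637669226
-102.11312766816759
-102.27772640762048
-101.67842138591782
grooves pts [[0.53955826 0.17546608 0.07      ]
 [0.6248498  0.15283997 0.07      ]
 [0.59258453 0.20587699 0.07      ]
 [0.5710623  0.11967955 0.07      ]]
knob top? [[0.60577874 0.13622364 0.1       ]]
jaws [[0.55553032 0.09769759 0.036     ]
 [0.58088389 0.09254062 0.036     ]
 [0.54882313 0.07167373 0.036     ]
 [0.57338357 0.06594727 0.036     ]]
```

```bash
python3 -m creep '[[-1,0.18,0.1,0,0,0,1],[-1,0.18,0.1,0,0,0,1],[-1,0.18,0.1,0,0,0,1],[-1,0.18,0.1,0,0,0,1],[-1,0.18,0.1,0,0,0,1],[-1,0.18,0.1,0,0,0,1],[-1,0.18,0.1,0,0,0,1]]'
python3 - <<'E'
from h import *
snap('wrist','w2'); t=cv2.imread('pics/w2.png')
cv2.imwrite('pics/w2b.png',t)
goto([0.52,-0.20,0.26],78)
E
```

```text
time_s: 2.58
eef_pos: [0.5183, -0.1963, 0.2305]
tool_rot: [[0.253, 0.967, -0.0], [0.967, -0.253, 0.001], [0.001, -0.001, -1.0]]
ft_force: [0.0, 0.1, -0.8]
finger_gap: 1.0
pos [ 0.5185 -0.196   0.2307] hdg 75.39 shift [-0.0116  0.0082 -0.0976] turn [-0.0004 -0.0013 -0.0579] F [-0.44 -0.48  0.17] gap 1.001 t 2.625
```

View pics/w2b.png

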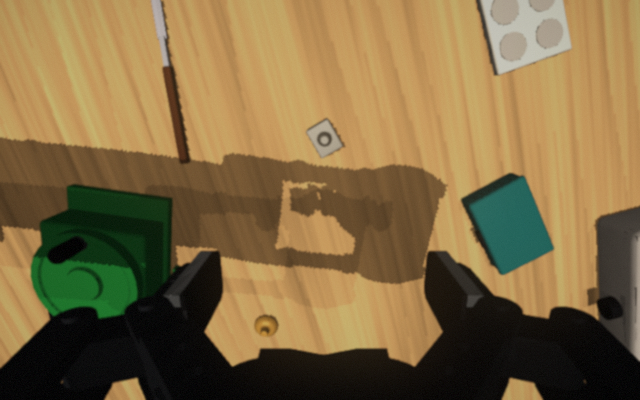

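```bash
python3 - <<'E'
from h import *
t=cv2.imread('pics/w2.png')
c=t[108:168,295:355]; hsv=cv2.cvtColor(c,cv2.COLOR_BGR2HSV)
m=(hsv[...,1]<60).astype(np.uint8)*255
m=cv2.morphologyEx(m,cv2.MORPH_CLOSE,np.ones((9,9)))
cs,_=cv2.findContours(m,cv2.RETR_EXTERNAL,cv2.CHAIN_APPROX_NONE); k=max(cs,key=cv2.contourArea)
P=onz('w2',k.reshape(-1,2)+[295,108],0.028)
r=cv2.minAreaRect((P[:,:2]*1000).astype(np.float32)); print(r); print(cv2.boxPoints(r))
out=np.hstack([cv2.resize(c,(480,480),interpolation=cv2.INTER_CUBIC)]); 
cv2.imwrite('pics/w2c.png',out)
mm=cv2.resize(m,(300,300)); cv2.imwrite('pics/w2m.png',np.hstack([cv2.resize(c,(300,300)),cv2.merge([mm]*3)]))
E
```

```text
((529.8204956054688, -161.15000915527344), (22.05620574951172, 28.303146362304688), 15.33096981048584)
[[ 515.44324 -150.4178 ]
 [ 522.9264  -177.71376]
 [ 544.19775 -171.88222]
 [ 536.7146  -144.58626]]
```

View pics/w2m.png

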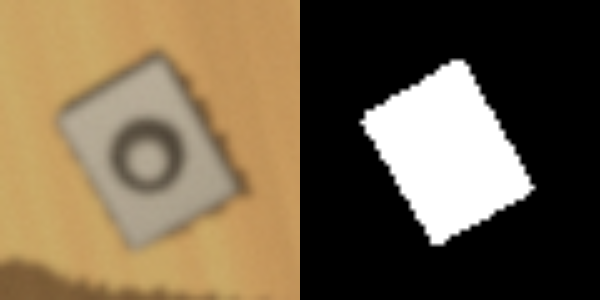

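View pics/w2c.png

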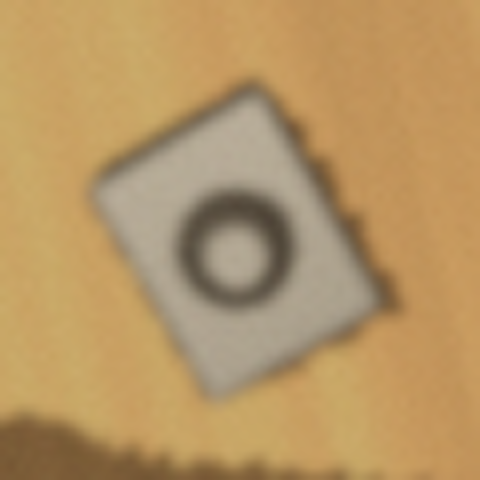

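```bash
python3 - <<'E'
from h import *
print(env.tips_ahead)
goto([0.53,-0.161,0.12],32)
E
```

```text
0.022
pos [ 0.5185 -0.196   0.2307] hdg 75.39 shift [0.1221 0.0078 0.3692] turn [-9.000e-04 -1.000e-03  9.643e-01] F [-0.44 -0.48  0.17] gap 1.001 t 2.625
```

```bash
python3 -m creep '[[0.122,0.008,0.37,0,0,0.96,0.3],[0.122,0.008,0.37,0,0,0.96,0.3],[0.122,0.008,0.37,0,0,0.96,0.3],[0.122,0.008,0.37,0,0,0.96,0.3],[0.122,0.008,0.37,0,0,0.96,0.3]]'
python3 - <<'E'
from h import *
goto([0.53,-0.161,0.025],15.3)
E
```

```text
time_s: 3.25
eef_pos: [0.5303, -0.161, 0.1199]
tool_rot: [[0.845, 0.535, 0.0], [0.535, -0.845, 0.0], [0.0, -0.0, -1.0]]
ft_force: [0.0, 0.3, -0.0]
finger_gap: 0.648
pos [ 0.5303 -0.161   0.1199] hdg 32.36 shift [-0.0007 -0.0004  0.3162] turn [-4.000e-04 -3.000e-04  3.792e-01] F [ 0.03  0.28 -0.04] gap 0.648 t 3.25
```

```bash
python3 -m creep '[[0,0,0.0,0,0,0.38,0.2],[0,0,0.1,0,0,0.38,0.2],[0,0,0.2,0,0,0.38,0.2],[0,0,0.28,0,0,0.38,0.2],[0,0,0.316,0,0,0.38,0.2],[0,0,0.316,0,0,0.38,0.2]]'
python3 - <<'E'
from h import *
snap('wrist','w3'); snap('side','s3');goto([0.53,-0.161,0.025],15.3)
E
```

```text
time_s: 4.0
eef_pos: [0.5296, -0.1625, 0.0247]
tool_rot: [[0.965, 0.261, -0.001], [0.261, -0.965, 0.0], [-0.001, -0.001, -1.0]]
ft_force: [-0.2, 0.1, -0.1]
finger_gap: 0.603
pos [ 0.5308 -0.1632  0.026 ] hdg 15.06 shift [-0.0007 -0.0077  0.0034] turn [ 0.0012 -0.0018 -0.0053] F [ 0.39 -0.66  0.76] gap 0.603 t 4.1
```

View pics/w3.png

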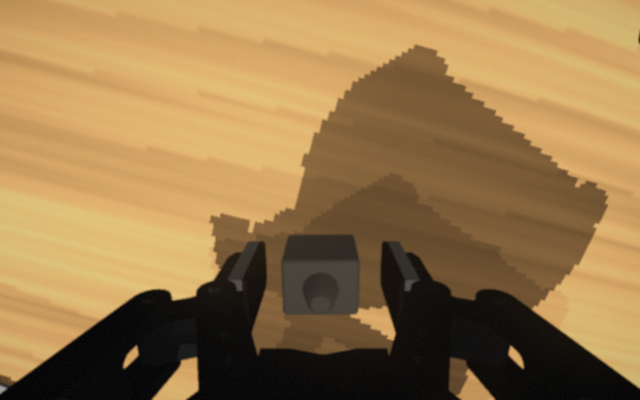

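```bash
python3 -m creep '[[0,0,0,0,0,0,-0.8],[0,0,0,0,0,0,-0.8],[0,0,0,0,0,0,-0.8],[0,0,0,0,0,0,-0.8],[0,0,0,0,0,0,-0.8],[0,0,0,0,0,0,-0.8]]' 40
python3 - <<'E'
from h import *
snap('wrist','w4')
a=np.radians(-102); s=np.array([.582,.1635])+.0865*np.array([np.cos(a),np.sin(a)]); print(s)
goto([0.54,-0.12,0.18],55)
E
```

```text
time_s: 4.85
eef_pos: [0.5311, -0.1636, 0.0264]
tool_rot: [[0.966, 0.259, 0.002], [0.259, -0.966, -0.001], [0.002, 0.001, -1.0]]
ft_force: [-0.0, 0.5, 6.1]
finger_gap: 0.34
[0.56401564 0.07889023]
pos [ 0.5311 -0.1636  0.0264] hdg 14.99 shift [ 0.0675 -0.1321 -0.5121] turn [ 0.0026 -0.002  -0.8892] F [0.83 0.02 6.28] gap 0.343 t 4.9
```

View pics/w4.png

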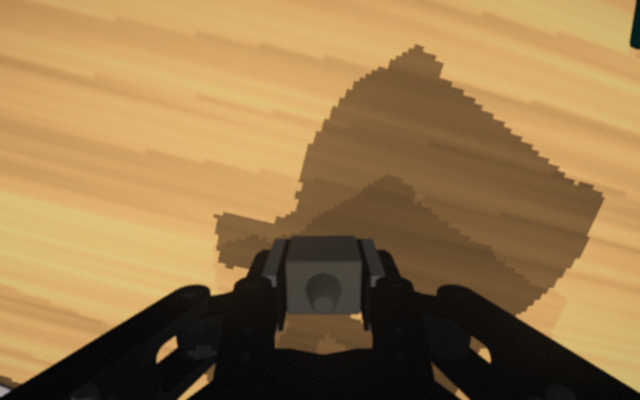

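```bash
python3 -m creep '[[0,0,-0.1,0,0,0,-0.8],[0,0,-0.25,0,0,0,-0.8],[0.03,-0.07,-0.45,0,0,-0.23,-0.8],[0.067,-0.132,-0.6,0,0,-0.46,-0.8],[0.067,-0.132,-0.6,0,0,-0.69,-0.8],[0.067,-0.132,-0.6,0,0,-0.89,-0.8]]'
python3 - <<'E'
from h import *
goto([0.552,0.02,0.22],78)
E
```

```text
time_s: 5.65
eef_pos: [0.5393, -0.1195, 0.2061]
tool_rot: [[0.568, 0.823, 0.002], [0.823, -0.568, -0.001], [0.001, 0.002, -1.0]]
ft_force: [-0.6, 1.1, -1.6]
finger_gap: 0.342
pos [ 0.5393 -0.1195  0.2061] hdg 55.38 shift [ 0.4068 -0.2292 -0.0467] turn [ 2.200e-03 -2.000e-04 -5.026e-01] F [-0.61  1.05 -1.55] gap 0.342 t 5.65
```

```bash
python3 -m creep '[[0.2,-0.115,-0.047,0,0,-0.25,-0.8],[0.407,-0.229,-0.047,0,0,-0.503,-0.8],[0.407,-0.229,-0.047,0,0,-0.503,-0.8],[0.407,-0.229,-0.047,0,0,-0.503,-0.8],[0.407,-0.229,-0.047,0,0,-0.503,-0.8],[0.407,-0.229,-0.047,0,0,-0.503,-0.8]]'
python3 - <<'E'
from h import *
snap('wrist','w5'); 
t=cv2.imread('pics/w5.png')
goto([0.564,0.079,0.12],78)
E
```

```text
time_s: 6.4
eef_pos: [0.5525, 0.0182, 0.2188]
tool_rot: [[0.216, 0.976, -0.0], [0.976, -0.216, -0.0], [-0.001, -0.0, -1.0]]
ft_force: [0.7, -0.5, -0.1]
finger_gap: 0.342
pos [0.5526 0.0183 0.2189] hdg 77.54 shift [ 0.2058 -0.0063  0.3296] turn [-0.0003  0.0005 -0.0101] F [ 0.31 -1.09 -1.2 ] gap 0.344 t 6.45
```

View pics/w5.png

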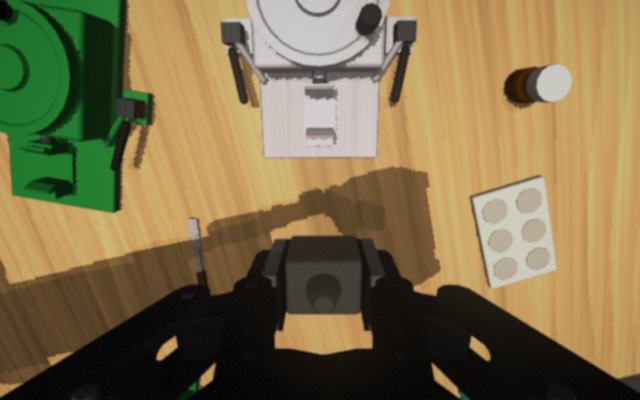

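```bash
python3 - <<'E'
from h import *
t=cv2.imread('pics/w5.png')
cv2.imwrite('pics/w5c.png',cv2.resize(t[50:170,240:400],None,fx=5,fy=5,interpolation=cv2.INTER_CUBIC))
E
```

```text
(no output)
```

View pics/w5c.png

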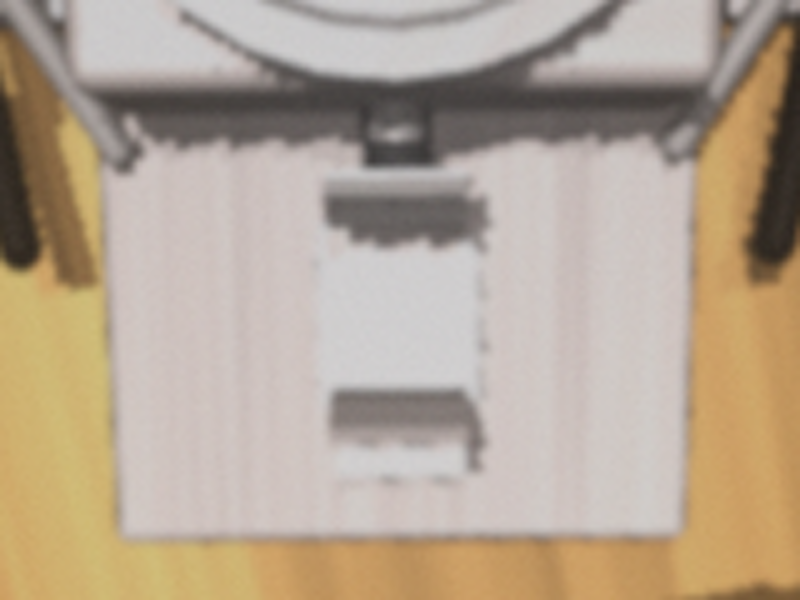

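```bash
python3 - <<'E'
from h import *
f=lambda p:np.array(p)/5+[240,50]-0.4
s,o=load('w5'); print('cam',cam(s,o)[2][:3,3])
c=onz('w5',[f(p) for p in [(122,538),(683,535),(103,165),(693,160)]],0.012); print(c)
r=c[1]-c[0]; print(np.linalg.norm(r),np.degrees(np.arctan2(r[1],r[0]))-90)
m=(c[0]+c[1])/2
for h in(-102,-102.3): 
    a=np.radians(h); u=np.array([np.cos(a),np.sin(a)]); print(h,'axis',m[:2]-.13*u,'seat',m[:2]-.0435*u)
for i,j in((2,0),(3,1)): d=c[j]-c[i]; print(np.degrees(np.arctan2(d[1],d[0])))
a=np.radians(-102);u=np.array([np.cos(a),np.sin(a)]);v=np.array([-u[1],u[0]]);S=m[:2]-.0435*u
def H(p,z):
    q=onz('w5',[f(p)],z)[0][:2]-S; print(p,z,np.round(1000*np.array([q@u,q@v]),1))
for p in[(320,320),(478,320)]:H(p,.016)
for p in[(400,388)]:H(p,.016);H(p,.036)
for p in[(400,435),(400,478),(400,195),(400,172)]:H(p,.036);H(p,.04)
E
```

```text
cam [0.56869356 0.08457267 0.33889921]
[[0.50228025 0.04780454 0.012     ]
 [0.60779249 0.02506893 0.012     ]
 [0.51655417 0.11488625 0.012     ]
 [0.62185203 0.09247043 0.012     ]]
0.10793396679901383 -102.16007965854268
-102 axis [0.58206489 0.16359592] seat [0.56408053 0.07898615]
-102.3 axis [0.58273032 0.16345266] seat [0.56430319 0.07893822]
-102.01247301630198
-101.78259385839311
(320, 320) 0.016 [  2.7 -14.7]
(478, 320) 0.016 [ 3.  14.4]
(400, 388) 0.016 [15.2 -0.1]
(400, 388) 0.036 [13.8  0.1]
(400, 435) 0.036 [22.  0.]
(400, 435) 0.04 [21.6  0.1]
(400, 478) 0.036 [29.5 -0.1]
(400, 478) 0.04 [29. -0.]
(400, 195) 0.036 [-18.4   0.4]
(400, 195) 0.04 [-18.3   0.5]
(400, 172) 0.036 [-22.2   0.5]
(400, 172) 0.04 [-22.    0.5]
```

```bash
python3 - <<'E'
from h import *
t=cv2.imread('pics/w4.png'); t2=cv2.imread('pics/w5.png')
cv2.imwrite('pics/w45.png',np.vstack([cv2.resize(x[220:340,240:400],None,fx=2.5*1,fy=2.5,interpolation=cv2.INTER_CUBIC) for x in(t,t2)]))
E
```

```text
(no output)
```

View pics/w45.png

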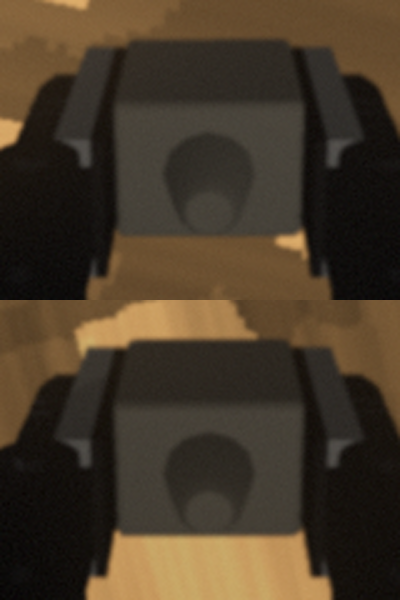

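```bash
python3 - <<'E'
from h import *
s,o=load('w4'); K,D,T=cam(s,o); T=np.array(s['tool_from_camera'])
px=np.array([[323.6,261],[323.6,313.4],[315.0,287],[287,287.],[360,287]])
u=cv2.undistortPoints(px.reshape(-1,1,2),K,D).reshape(-1,2); d=np.c_[u,np.ones(5)]@T[:3,:3].T; c=T[:3,3]
for z in(-.0016,0.0):
    print(z,np.round(c+((z-c[2])/d[:,2])[:,None]*d,4))
goto([0.5641,0.0790,0.10],78)
E
```

```text
-0.0016 [[ 0.0114  0.0003 -0.0016]
 [-0.0115  0.0003 -0.0016]
 [ 0.0003 -0.0031 -0.0016]
 [ 0.0003 -0.014  -0.0016]
 [ 0.0003  0.0144 -0.0016]]
0.0 [[ 0.0106  0.0003  0.    ]
 [-0.0126  0.0003  0.    ]
 [-0.0006 -0.0031  0.    ]
 [-0.0006 -0.0142  0.    ]
 [-0.0006  0.0146 -0.    ]]
pos [0.5526 0.0183 0.2189] hdg 77.54 shift [ 0.2059 -0.006   0.3963] turn [-0.0003  0.0005 -0.0101] F [ 0.31 -1.09 -1.2 ] gap 0.344 t 6.45
```

```bash
python3 -m creep '[[0.1,-0.003,0.2,0,0,-0.01,-0.8],[0.206,-0.006,0.35,0,0,-0.01,-0.8],[0.206,-0.006,0.47,0,0,-0.01,-0.8],[0.206,-0.006,0.47,0,0,-0.01,-0.8],[0.206,-0.006,0.47,0,0,-0.01,-0.8]]'
python3 - <<'E'
from h import *
snap('wrist','w6');snap('side','s6');goto([0.5641,0.0790,0.044],78)
cv2.imwrite('pics/s6c.png',cv2.resize(cv2.imread('pics/s6.png')[100:240,280:420],None,fx=4,fy=4,interpolation=cv2.INTER_CUBIC))
E
```

```text
time_s: 7.08
eef_pos: [0.5653, 0.0798, 0.0794]
tool_rot: [[0.207, 0.978, 0.002], [0.978, -0.207, 0.0], [0.0, 0.002, -1.0]]
ft_force: [0.8, -0.6, -0.2]
finger_gap: 0.338
pos [0.5662 0.08   0.0806] hdg 78.06 shift [-0.0048 -0.0066  0.1219] turn [ 0.0053 -0.0016  0.0012] F [ 0.02 -0.24 -0.89] gap 0.342 t 7.175
```

View pics/s6c.png

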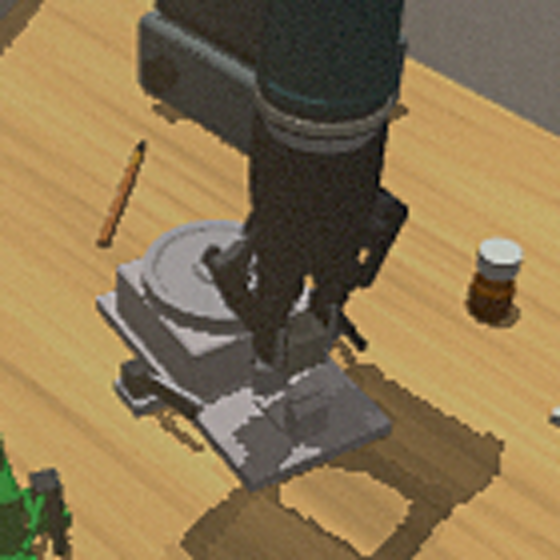

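View pics/w6.png

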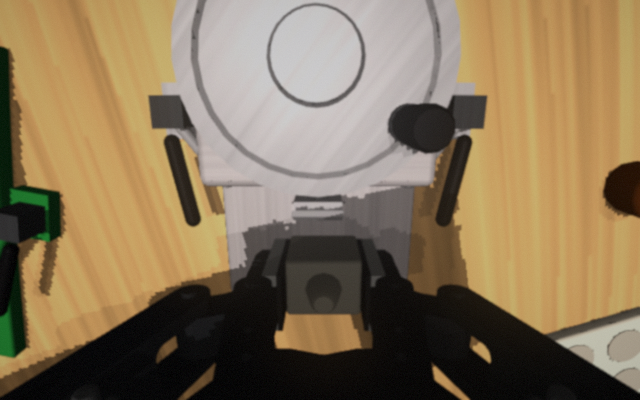

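```bash
python3 -m creep '[[0,0,0.02,0,0,0,-0.8],[0,0,0.02,0,0,0,-0.8]]'; python3 - <<'E'
from h import *
goto([0.5641,0.0790,0.044],78)
print('wheel',onz('w6',[(316,54)],.07)); print('jaw',onz('w6',[(294,197),(343,197),(294,213),(343,213)],.038))
E
```

```text
time_s: 7.42
eef_pos: [0.5642, 0.0802, 0.0725]
tool_rot: [[0.206, 0.979, 0.001], [0.979, -0.206, 0.0], [0.0, 0.001, -1.0]]
ft_force: [0.8, -0.7, -1.4]
finger_gap: 0.341
pos [0.5642 0.0802 0.0725] hdg 78.1 shift [-0.0041  0.0003  0.095 ] turn [ 0.0007 -0.0002  0.0023] F [ 0.83 -0.69 -1.45] gap 0.341 t 7.425
wheel [[0.58187421 0.16333272 0.07      ]]
jaw [[0.55774325 0.1057319  0.038     ]
 [0.58122754 0.10074687 0.038     ]
 [0.55585327 0.09771416 0.038     ]
 [0.5796476  0.09266226 0.038     ]]
```

```bash
python3 -m creep '[[-0.004,0,0.02,0,0,0,-0.8],[-0.004,0,0.04,0,0,0,-0.8],[-0.004,0,0.06,0,0,0,-0.8],[-0.004,0,0.075,0,0,0,-0.8],[-0.004,0,0.085,0,0,0,-0.8],[-0.004,0,0.085,0,0,0,-0.8]]'; python3 - <<'E'
from h import *
goto([0.5641,0.0790,0.0424],78)
E
```

```text
time_s: 8.18
eef_pos: [0.5637, 0.0793, 0.0462]
tool_rot: [[0.206, 0.979, -0.001], [0.979, -0.206, -0.0], [-0.0, -0.001, -1.0]]
ft_force: [-0.5, 1.0, -0.6]
finger_gap: 0.345
pos [0.5637 0.0793 0.0462] hdg 78.12 shift [-0.0006  0.0016  0.0128] turn [-0.0007  0.0003  0.0028] F [-0.45  0.98 -0.62] gap 0.345 t 8.175
```

In between the jaws without contact. Lower the last millimetres in small steps.

```bash
python3 -m creep '[[0,0,0.004,0,0,0,-0.8],[0,0,0.008,0,0,0,-0.8],[0,0,0.008,0,0,0,-0.8]]';python3 -m creep '[[0,0,0.003,0,0,0,-0.8],[0,0,0.006,0,0,0,-0.8],[0,0,0.006,0,0,0,-0.8]]'; python3 - <<'E'
from h import *
goto([0.5641,0.0790,0.0424],78)
E
```

```text
time_s: 8.55
eef_pos: [0.5639, 0.0793, 0.0442]
tool_rot: [[0.206, 0.979, 0.0], [0.979, -0.206, 0.0], [0.0, 0.0, -1.0]]
ft_force: [0.2, 0.9, -0.9]
finger_gap: 0.344
time_s: 8.93
eef_pos: [0.564, 0.0793, 0.0424]
tool_rot: [[0.206, 0.979, 0.0], [0.979, -0.206, -0.0], [0.0, 0.0, -1.0]]
ft_force: [-0.6, 0.7, -0.3]
finger_gap: 0.344
pos [0.564  0.0793 0.0424] hdg 78.12 shift [-0.0008  0.0007  0.0001] turn [ 0.0002 -0.      0.0027] F [-0.58  0.69 -0.3 ] gap 0.344 t 8.925
```

```bash
python3 -m creep '[[0,0,0.003,0,0,0,-0.8],[0,0,0.003,0,0,0,-0.8]]';python3 -m creep '[[0,0,0.003,0,0,0,-0.8],[0,0,0.003,0,0,0,-0.8]]'; python3 - <<'E'
from h import *
goto([0.5641,0.0790,0.0424],78)
E
```

```text
time_s: 9.18
eef_pos: [0.564, 0.0793, 0.0424]
tool_rot: [[0.206, 0.979, -0.0], [0.979, -0.206, -0.0], [-0.0, -0.0, -1.0]]
ft_force: [-2.5, -1.1, 6.1]
finger_gap: 0.341
time_s: 9.43
eef_pos: [0.564, 0.0793, 0.0424]
tool_rot: [[0.206, 0.979, -0.0], [0.979, -0.206, -0.0], [-0.0, -0.0, -1.0]]
ft_force: [-5.3, -0.0, 11.6]
finger_gap: 0.342
pos [0.564  0.0793 0.0424] hdg 78.12 shift [-0.0009  0.0005 -0.    ] turn [-0.0002  0.0001  0.0027] F [-5.27 -0.   11.61] gap 0.342 t 9.425
```

```bash
python3 -m creep '[[0,0,-0.004,0,0,0,-0.8],[0,0,-0.004,0,0,0,0.0],[0,0,-0.004,0,0,0,0.0],[0,0,-0.004,0,0,0,0.1],[0,0,-0.004,0,0,0,0.1]]'; python3 - <<'E'
from h import *
snap('wrist','w7')
goto([0.5641,0.0790,0.2],78)
E
```

```text
time_s: 10.05
eef_pos: [0.5638, 0.0793, 0.0416]
tool_rot: [[0.206, 0.979, -0.0], [0.979, -0.206, -0.0], [-0.0, -0.0, -1.0]]
ft_force: [0.7, 0.5, 0.5]
finger_gap: 0.549
pos [0.5638 0.0793 0.0416] hdg 78.12 shift [-0.0008  0.001  -0.5279] turn [-0.0003  0.0001  0.0027] F [-0.35 -0.39  0.44] gap 0.551 t 10.1
```

View pics/w7.png

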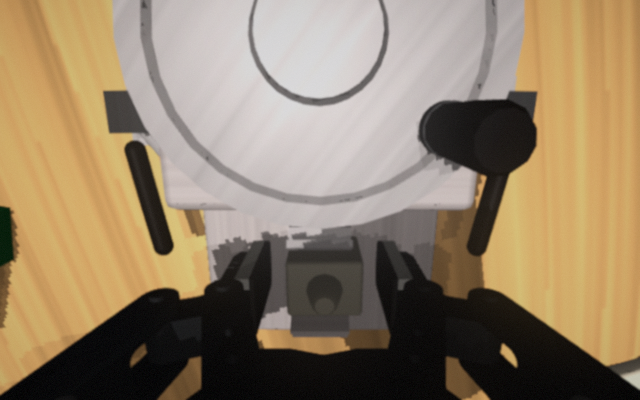

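```bash
python3 -m creep '[[0,0,-0.06,0,0,0,0.1],[0,0,-0.2,0,0,0,0.1],[0,0,-0.4,0,0,0,0.1],[-0.1,0,-0.55,0,0,0,0.1],[-0.1,0,-0.55,0,0,0,0.1],[-0.1,0,-0.55,0,0,0,0.1],[-0.1,0,-0.55,0,0,0,0.1]]'; python3 - <<'E'
from h import *
snap('wrist','w8')
cv2.imwrite('pics/w8c.png',cv2.resize(cv2.imread('pics/w8.png')[0:200,220:440],None,fx=3,fy=3,interpolation=cv2.INTER_CUBIC))
E
```

```text
time_s: 10.98
eef_pos: [0.5565, 0.0502, 0.2051]
tool_rot: [[0.206, 0.979, -0.003], [0.979, -0.206, 0.0], [-0.001, -0.003, -1.0]]
ft_force: [0.4, 0.7, 0.3]
finger_gap: 0.552
```

View pics/w8c.png

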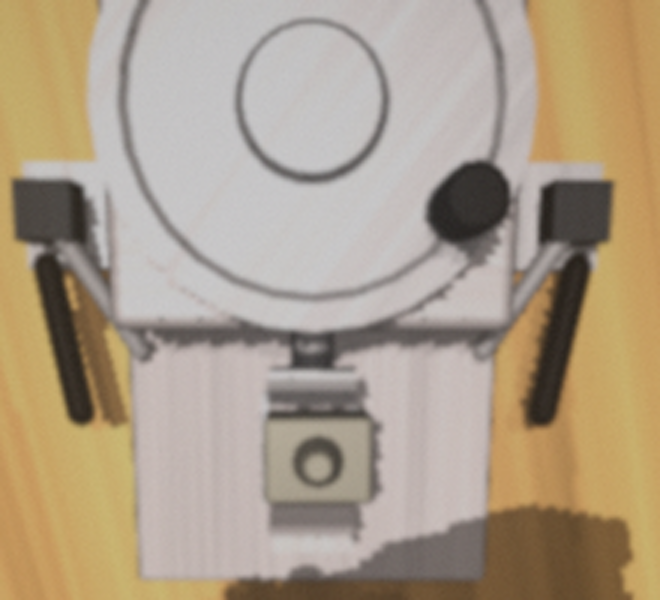

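```bash
python3 - <<'E'
from h import *
f=lambda p:np.array(p)/3+[220,0]-0.33
k=onz('w8',[f((475,198))],.1)[0]; print('knob',k)
A=np.array([.582,.1635]); d=k[:2]-A; print(np.linalg.norm(d),np.degrees(np.arctan2(d[1],d[0])))
print('wheel',onz('w8',[f((313,100))],.07))
print('die',onz('w8',[f((317,458))],.044), 'corners',onz('w8',[f(p) for p in((266,415),(370,415),(266,502),(370,502))],.044))
a=np.arctan2(d[1],d[0]); P=A+.042*np.array([np.cos(a),np.sin(a)]); print(P)
goto([P[0],P[1],0.16],78)
goto([P[0],P[1],0.16],33)
E
```

```text
knob [0.60971074 0.13195066 0.1       ]
0.04199102082697497 -48.70618081264275
wheel [[0.58185733 0.16268239 0.07      ]]
die [[0.56523763 0.07801398 0.044     ]] corners [[0.55406646 0.09232874 0.044     ]
 [0.58171853 0.08653043 0.044     ]
 [0.54888036 0.0689359  0.044     ]
 [0.57714285 0.06301502 0.044     ]]
[0.60971667 0.13194392]
pos [0.5565 0.0502 0.205 ] hdg 78.14 shift [0.303  0.1181 0.1493] turn [-0.0042  0.0009  0.0032] F [-0.37 -0.55 -0.19] gap 0.548 t 11.025
pos [0.5565 0.0502 0.205 ] hdg 78.14 shift [0.303  0.1181 0.1493] turn [-0.0036  0.0025  1.0032] F [-0.37 -0.55 -0.19] gap 0.548 t 11.025
```

```bash
python3 -m creep '[[0.15,0.06,0.07,0,0,0.24,0.1],[0.303,0.118,0.14,0,0,0.48,0.1],[0.303,0.118,0.15,0,0,0.72,0.1],[0.303,0.118,0.15,0,0,0.98,0.1],[0.303,0.118,0.15,0,0,0.98,0.1],[0.303,0.118,0.15,0,0,0.98,0.1]]'; python3 - <<'E'
from h import *
goto([.6097,.1319,0.098],34)
E
```

```text
time_s: 11.78
eef_pos: [0.6106, 0.1317, 0.161]
tool_rot: [[0.827, 0.562, -0.001], [0.562, -0.827, -0.0], [-0.001, -0.001, -1.0]]
ft_force: [-0.4, -0.6, 0.4]
finger_gap: 0.546
pos [0.6106 0.1317 0.161 ] hdg 34.19 shift [-0.0018 -0.0023  0.2099] turn [-0.0007  0.0016  0.0042] F [-0.39 -0.59  0.35] gap 0.546 t 11.775
```

```bash
python3 -m creep '[[-0.002,-0.002,0.08,0,0,0,0.1],[-0.002,-0.002,0.16,0,0,0,0.1],[-0.002,-0.002,0.21,0,0,0,0.1],[-0.002,-0.002,0.21,0,0,0,0.1]]'; python3 - <<'E'
from h import *
snap('wrist','w9');goto([.6097,.1319,0.098],34)
E
```

```text
time_s: 12.28
eef_pos: [0.6091, 0.1314, 0.0973]
tool_rot: [[0.828, 0.56, -0.003], [0.56, -0.828, -0.001], [-0.003, -0.001, -1.0]]
ft_force: [-0.4, -0.8, -0.5]
finger_gap: 0.552
pos [0.61   0.1316 0.0985] hdg 34.05 shift [-0.0002 -0.0013  0.0016] turn [-0.0005  0.0011  0.0011] F [0.4  0.21 0.44] gap 0.553 t 12.325
```

View pics/w9.png

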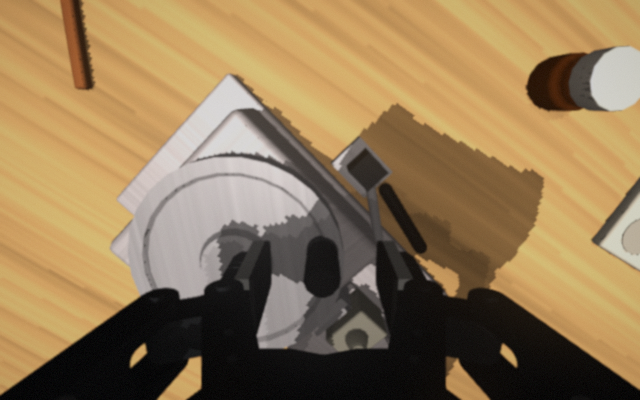

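```bash
python3 -m creep '[[0,0,0,0,0,0,-1],[0,0,0,0,0,0,-1],[0,0,0,0,0,0,-1],[0,0,0,0,0,0,-1],[0,0,0,0,0,0,-1]]' 50; python3 - <<'E'
from h import *
goto([.6097,.1319,0.098],34)
E
```

```text
time_s: 12.95
eef_pos: [0.6106, 0.1325, 0.1002]
tool_rot: [[0.829, 0.56, 0.001], [0.56, -0.829, 0.001], [0.002, -0.0, -1.0]]
ft_force: [-2.1, 2.7, 6.3]
finger_gap: 0.152
pos [0.6106 0.1325 0.1002] hdg 34.02 shift [-0.0036  0.      0.0072] turn [-0.0004 -0.002   0.0005] F [-2.11  2.69  6.32] gap 0.152 t 12.95
```

```bash
cat >> h.py <<'E'
A=np.array([.582,.1635]); H=np.radians(34.0)
def arc(r0,rs,z=0):
    th0=np.radians(-48.7); q=lambda r:.042*np.array([np.cos(th0-r),np.sin(th0-r)])
    X=np.array([np.cos(H),np.sin(H)]);Y=np.array([np.sin(H),-np.cos(H)])
    for r in rs:
        d=(q(r)-q(r0))/.3; print(round(r,2),np.round([d@X,d@Y],4))
def feel():
    o=env.get_obs(); d=o['eef_pos'][:2]-A; a=np.arctan2(d[1],d[0]); r=np.radians(-48.7)-a
    r=(r+1)%(2*np.pi)-1
    t=np.array([np.sin(a),-np.cos(a)]); n=np.array([np.cos(a),np.sin(a)]); F=o['ft_force'][:2]
    print('r %.3f R %.4f z %.4f Ftan(cw+) %.2f Frad %.2f Fz %.1f gap %.3f t %.2f'%(r,np.linalg.norm(d),o['eef_pos'][2],F@t,F@n,o['ft_force'][2],o['finger_gap'],o['time_s']))
E
python3 - <<'E'
from h import *
feel(); arc(0,[.1,.2,.3,.4,.5]); 
for a in(.3,.4,.5,.6,.7,.8,.9,1.0,1.1,1.2,1.3,1.4,1.5,1.6,1.7,1.8,1.9,2.0,2.1,2.2,2.3,2.4,2.5,2.6,2.7,2.8): arc(a,[a+.1])
E
```

```text
r -0.024 R 0.0422 z 0.1002 Ftan(cw+) -0.27 Frad -3.41 Fz 6.3 gap 0.152 t 12.95
0.1 [-0.014   0.0011]
0.2 [-0.0279  0.0008]
0.3 [-0.0418 -0.0009]
0.4 [-0.0555 -0.004 ]
0.5 [-0.0688 -0.0085]
0.4 [-0.0136 -0.0031]
0.5 [-0.0133 -0.0044]
0.6 [-0.0128 -0.0057]
0.7 [-0.0121 -0.007 ]
0.8 [-0.0114 -0.0082]
0.9 [-0.0105 -0.0093]
1.0 [-0.0095 -0.0103]
1.1 [-0.0084 -0.0112]
1.2 [-0.0073 -0.0119]
1.3 [-0.0061 -0.0126]
1.4 [-0.0048 -0.0132]
1.5 [-0.0034 -0.0136]
1.6 [-0.0021 -0.0138]
1.7 [-0.0007 -0.014 ]
1.8 [ 0.0007 -0.014 ]
1.9 [ 0.0021 -0.0138]
2.0 [ 0.0035 -0.0136]
2.1 [ 0.0048 -0.0131]
2.2 [ 0.0061 -0.0126]
2.3 [ 0.0073 -0.0119]
2.4 [ 0.0085 -0.0111]
2.5 [ 0.0096 -0.0102]
2.6 [ 0.0105 -0.0092]
2.7 [ 0.0114 -0.0081]
2.8 [ 0.0122 -0.0069]
2.9 [ 0.0128 -0.0057]
```

```bash
cat > feel.sh <<'E'
python3 -c "from h import *; feel()"
E
python3 -m creep '[[-0.014,0.001,0,0,0,0,-1],[-0.028,0.001,0,0,0,0,-1],[-0.042,-0.001,0,0,0,0,-1],[-0.042,-0.001,0,0,0,0,-1]]' >/dev/null; sh feel.sh
python3 -m creep '[[-0.0136,-0.0031,0,0,0,0,-1],[-0.0136,-0.0031,0,0,0,0,-1]]'>/dev/null; sh feel.sh
```

```text
r 0.269 R 0.0422 z 0.1002 Ftan(cw+) -2.03 Frad -3.95 Fz 6.1 gap 0.155 t 13.45
r 0.355 R 0.0422 z 0.1002 Ftan(cw+) -2.48 Frad -4.72 Fz 5.6 gap 0.151 t 13.70
```

```bash

python3 -m creep '[[-0.0133,-0.0044,0,0,0,0,-1],[-0.0133,-0.0044,0,0,0,0,-1]]'>/dev/null; sh feel.sh
python3 -m creep '[[-0.0128,-0.0057,0,0,0,0,-1],[-0.0128,-0.0057,0,0,0,0,-1]]'>/dev/null; sh feel.sh
python3 -m creep '[[-0.0121,-0.007,0,0,0,0,-1],[-0.0121,-0.007,0,0,0,0,-1]]'>/dev/null; sh feel.sh
```

```text
r 0.431 R 0.0422 z 0.1003 Ftan(cw+) -5.38 Frad -4.68 Fz 3.9 gap 0.153 t 13.95
r 0.513 R 0.0421 z 0.1004 Ftan(cw+) -6.76 Frad -3.56 Fz 2.3 gap 0.153 t 14.20
r 0.605 R 0.0421 z 0.1004 Ftan(cw+) -6.42 Frad -3.36 Fz 1.4 gap 0.154 t 14.45
```

```bash

python3 -m creep '[[-0.0058,-0.004,0,0,0,0,-1],[-0.0058,-0.004,0,0,0,0,-1]]'>/dev/null; sh feel.sh
python3 -m creep '[[-0.0056,-0.0042,0,0,0,0,-1],[-0.0056,-0.0042,0,0,0,0,-1]]'>/dev/null; sh feel.sh
python3 -m creep '[[-0.0054,-0.0045,0,0,0,0,-1],[-0.0054,-0.0045,0,0,0,0,-1]]'>/dev/null; sh feel.sh
```

```text
r 0.653 R 0.0420 z 0.1004 Ftan(cw+) -5.96 Frad -2.81 Fz 0.7 gap 0.154 t 14.70
r 0.708 R 0.0420 z 0.1004 Ftan(cw+) -6.11 Frad -2.94 Fz 2.0 gap 0.154 t 14.95
r 0.769 R 0.0420 z 0.1003 Ftan(cw+) -3.96 Frad -1.98 Fz 2.4 gap 0.152 t 15.20
```

```bash

python3 -m creep '[[-0.0051,-0.0048,0,0,0,0,-1],[-0.0051,-0.0048,0,0,0,0,-1]]'>/dev/null; sh feel.sh
python3 -m creep '[[-0.0049,-0.005,0,0,0,0,-1],[-0.0049,-0.005,0,0,0,0,-1]]'>/dev/null; sh feel.sh
```

```text
r 0.844 R 0.0421 z 0.1003 Ftan(cw+) -2.65 Frad -2.58 Fz 6.8 gap 0.152 t 15.45
r 0.914 R 0.0421 z 0.1002 Ftan(cw+) 0.70 Frad -1.66 Fz 8.6 gap 0.153 t 15.70
```

```bash

python3 -m creep '[[-0.0046,-0.0053,0,0,0,0,-1],[-0.0046,-0.0053,0,0,0,0,-1]]'>/dev/null; sh feel.sh
python3 -m creep '[[-0.0043,-0.0055,0,0,0,0,-1],[-0.0043,-0.0055,0,0,0,0,-1]]'>/dev/null; sh feel.sh
```

```text
r 0.980 R 0.0422 z 0.1002 Ftan(cw+) 2.28 Frad -1.42 Fz 10.1 gap 0.155 t 15.95
r 1.043 R 0.0422 z 0.1001 Ftan(cw+) 2.58 Frad -0.29 Fz 11.4 gap 0.152 t 16.20
```

```bash

python3 -m creep '[[-0.0041,-0.0057,0,0,0,0,-1],[-0.0041,-0.0057,0,0,0,0,-1],[-0.0041,-0.0057,0,0,0,0,-1]]'>/dev/null; sh feel.sh
```

```text
r 1.082 R 0.0422 z 0.1002 Ftan(cw+) 2.39 Frad 0.32 Fz 10.3 gap 0.150 t 16.57
```

```bash

python3 -m creep '[[0,0,-0.01,0,0,0,-0.5],[0,0,-0.01,0,0,0,-0.3],[0,0,-0.01,0,0,0,-0.2],[0,0,-0.01,0,0,0,-0.1],[0,0,-0.01,0,0,0,-0.1]]'>/dev/null; sh feel.sh; python3 -c "
from h import *
snap('wrist','w10')"
```

```text
r 1.091 R 0.0422 z 0.1015 Ftan(cw+) 0.27 Frad 0.77 Fz -0.4 gap 0.445 t 17.20
```

View pics/w10.png

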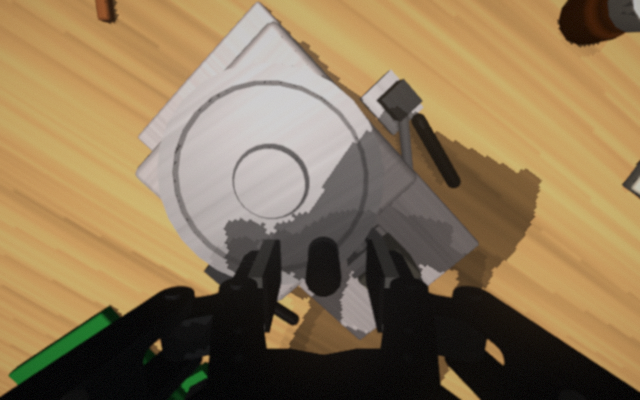

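```bash

python3 -m creep '[[0,0,-0.08,0,0,0,-0.1],[0,0,-0.2,0,0,0,-0.1],[0,0,-0.35,0,0,0,0],[-0.15,0.1,-0.4,0,0,-0.24,0],[-0.25,0.12,-0.4,0,0,-0.48,0],[-0.25,0.12,-0.4,0,0,-0.72,0],[-0.25,0.12,-0.4,0,0,-0.95,0],[-0.25,0.12,-0.4,0,0,-0.95,0],[-0.25,0.12,-0.4,0,0,-0.95,0]]'; python3 -c "
from h import *
snap('wrist','w11');snap('side','s11');snap('top','t11')
cv2.imwrite('pics/s11c.png',cv2.resize(cv2.imread('pics/s11.png')[130:240,290:400],None,fx=4,fy=4,interpolation=cv2.INTER_CUBIC))"
```

```text
time_s: 18.38
eef_pos: [0.5249, 0.0525, 0.2217]
tool_rot: [[0.232, 0.973, -0.0], [0.973, -0.232, -0.0], [-0.0, -0.0, -1.0]]
ft_force: [0.1, -0.2, -0.4]
finger_gap: 0.496
```

View pics/w11.png

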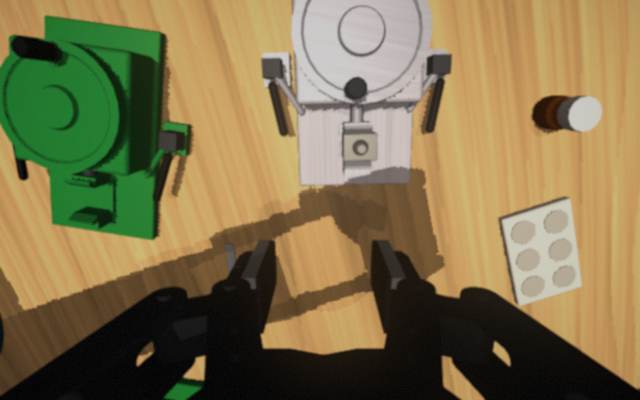

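View pics/s11c.png

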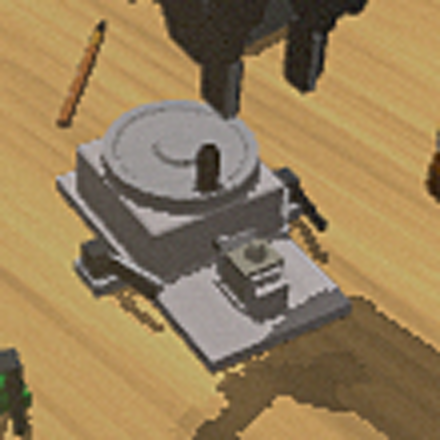

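```bash
python3 - <<'E'
from h import *
t=cv2.imread('pics/w11.png'); c=t[60:195,285:425]
cv2.imwrite('pics/w11c.png',cv2.resize(c,None,fx=4,fy=4,interpolation=cv2.INTER_CUBIC))
g=cv2.cvtColor(t,cv2.COLOR_BGR2GRAY)[70:105,335:378]
m=(g<70).astype(np.uint8); M=cv2.moments(m,True); p=(M['m10']/M['m00']+335,M['m01']/M['m00']+70); print(p)
k=onz('w11',[p],.098)[0]; d=k[:2]-A; print(k,np.linalg.norm(d)); print('r',np.radians(-48.7)-np.arctan2(d[1],d[0]))
E
```

```text
(355.3116147308782, 88.56940509915015)
[0.56577807 0.12300461 0.098     ] 0.043623709620099455
r 1.1018333683206607
```

View pics/w11c.png

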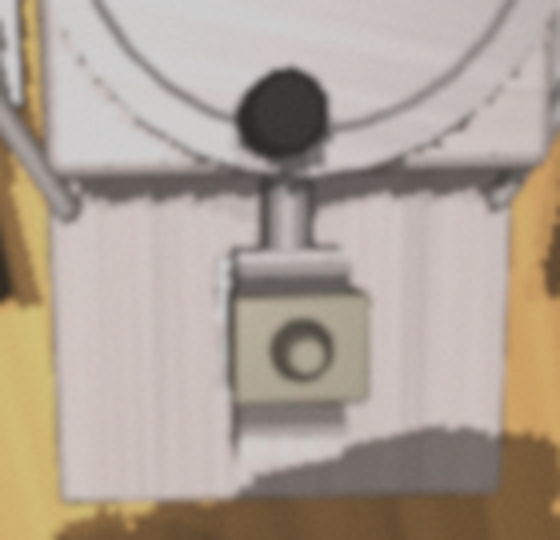

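```bash
python3 -m creep '[[0,0,-0.05,0,0,0,0],[0,0,-0.05,0,0,0,0],[0,0,-0.05,0,0,0,0],[0,0,-0.05,0,0,0,0],[0,0,-0.05,0,0,0,0],[0,0,-0.05,0,0,0,0],[0,0,-0.05,0,0,0,0],[0,0,-0.05,0,0,0,0]]'; python3 - <<'E'
from h import *
snap('wrist','w12')
t=cv2.imread('pics/w12.png'); cv2.imwrite('pics/w12c.png',cv2.resize(t[40:200,270:440],None,fx=3.5,fy=3.5,interpolation=cv2.INTER_CUBIC))
a=np.radians(-102);u=np.array([np.cos(a),np.sin(a)]);v=np.array([-u[1],u[0]]);S=A+.0865*u
f=lambda p:np.array(p)/4+[285,60]-.4
for p,z in(((232,295),.044),((368,293),.044),((235,402),.044),((368,402),.044),((240,290),.037),((350,290),.037),((290,290),.037)):
    q=onz('w11',[f(p)],z)[0][:2]-S; print(p,np.round(1000*np.array([q@u,q@v]),1))
g=cv2.cvtColor(t,cv2.COLOR_BGR2GRAY)[60:115,335:378]
m=(g<70).astype(np.uint8); n,l,st,ce=cv2.connectedComponentsWithStats(m); i=1+np.argmax(st[1:,4]); p=ce[i]+[335,60]; print(p)
k=onz('w12',[p],.098)[0]; d=k[:2]-A; print('r',np.radians(-48.7)-np.arctan2(d[1],d[0]),np.linalg.norm(d))
E
```

```text
time_s: 19.52
eef_pos: [0.5249, 0.0525, 0.2367]
tool_rot: [[0.229, 0.973, -0.0], [0.973, -0.229, -0.0], [-0.0, -0.0, -1.0]]
ft_force: [-0.6, 0.2, 0.3]
finger_gap: 0.5
(232, 295) [ -8.8 -13.5]
(368, 293) [-8.6 15.8]
(235, 402) [ 14.4 -13.1]
(368, 402) [15.1 16.1]
(240, 290) [ -9.3 -11.4]
(350, 290) [-8.7 12.9]
(290, 290) [-9.  -0.4]
[353.84244373  89.45016077]
r 1.1002150512812405 0.043610789558429
```

View pics/w12c.png

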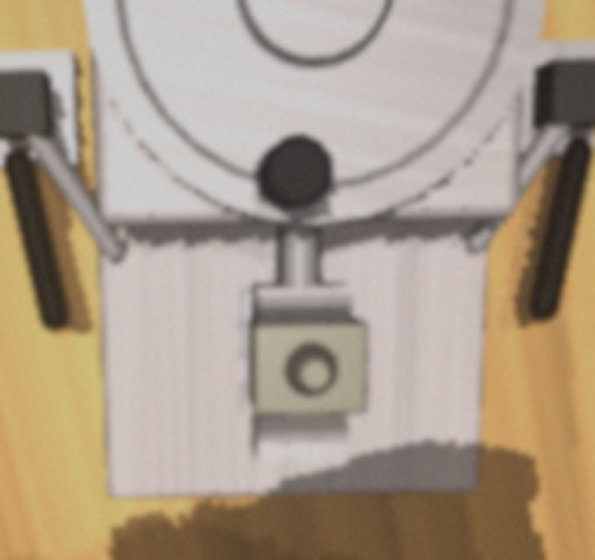

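```bash
python3 -c "
from station import env
print(env.finish_job())"
```

```text
the job is handed in; nothing more can be done
None
```

The stone die is upright on the pocket floor of the grey aluminium holder. The wheel sits in the rest notch just past the first crest, with the jaw holding the die. I handed the job in at about 19.6 s. The robot was clear of everything, about 0.2 m above the bench.

- **Placing the die:** I gripped it across its 30 mm width and lowered it between the jaws. It touched the floor at the height I had worked out, 16 mm. A second 1 mm step down, made before I read the first contact, pressed it to about 12 N. I then backed off and released it.
- **Turning the wheel:** Going clockwise, the load at the knob rose to about 6.8 N. It fell to zero near 0.87 rad, then reversed to a pull of about 2.5 N. I let go at about 1.09 rad.
- **Last checks:** Two pictures 1.1 s apart show the wheel at rest at 1.10 rad. By my measurement, the notch is at about 1.11 rad. The die lies against the fixed jaw with the moving jaw on its other side, about 1 mm off centre sideways.
- **Disagreements:** The knob radius measured 43.6 mm in the last two pictures, against the 42 mm given. I put this down to my rough outline of the knob, since an earlier picture gave 42.0 mm. The plate width measured about 2 mm short. No check failed.

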